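Hang the keyhole ledge plate on the sloping dispensing stand

ROBOT

A 6-joint arm with a two-finger parallel gripper is mounted at the origin on a cart in front of the work surface, level with it; the furniture and walls round the work are solid. World frame = base frame: x ahead of the robot, y to its left, z up, the work surface at z = 0. Lengths are in m, angles in rad, forces in N, time in s.
With the tool pointing down it reaches from about 0.3 to 0.875 m from the base axis. Payload 4.2 kg.
Tool frame: the origin (TCP) lies at the centre of the arm's flange, where the gripper is bolted on; the fingertips stand 173 mm ahead of it and the grasp point (between the pads) lies 155 mm ahead of it; z points along the fingers, y is the line along which they close (so a half turn about z gives the same grasp; the last joint's range is limited). The gripper opens to 85 mm and grips with 20 to 120 N. Pads are 22 mm wide; open, the fingers measure 114 mm over their backs; the gripper's body (76 mm by 85 mm) begins 54 mm behind the grasp point. The pads swing forward as they close: fully open they stand 13 mm farther back than shut.
Start: joints at [-0.02, 0.32, 1.565, -0, 1.257, -0.02], TCP at [0.575, 0, 0.405] pointing down, gripper open.
Joint ranges: [-3.11, 3.11], [-0.84, 2.01], [0.21, 2.61], [-1.34, 4.49], [0.05, 2.63], [-2.56, 2.56]. Speed limits (rad/s): [2.57, 2.57, 3.14, 3.14, 3.14, 3.14].

INTERFACE

Orientations are given as a unit quaternion [x, y, z, w].
In Python, from station import bot gives the robot as it stands.
- The arm moves only by the shell command python3 -m inch 'ROWS' [OPENING] [FORCE]. ROWS is JSON, a list of rows, each an object with "slide": the shift along the tool's x, y, z in m, a list of three; "rotation": the turn, a rotation vector about the tool's x, y, z in rad, a list of three. A call has 1 to 10 rows; each row is the pose to reach, as a shift and turn from the pose commanded when the call began, along the tool's axes at that moment; what a row does not reach only later rows make up. A row lasts 1/12 s, in which the tool goes at most 41.7 mm and 7.16 degrees, less where a joint would pass 70% of its speed; a pose out of reach is approached as far as the arm can. A call with a gripper value outside its range is refused whole. OPENING is the opening, from 0 (shut) to 1 (fully open), set as the call begins (- or left out, the last holds). The fingers move at their own pace and stop on an object; FORCE is the grip in N (left out, the last holds). Time passes only in rows, so rows that repeat a pose let the fingers close. It gives the time, the measured TCP pose, the force, the opening and the grip force at its end, in the units of the state.
- bot.state(): the state, without advancing time (a new reading comes with each control period).
- bot.snapshot(name): name is "scene" or "side" or "wrist"; returns (picture, depth): 400x640x3 uint8, blue, green, red; 400x640 float32, m along the optical axis (not along the pixel's ray), 0 where there is no reading.
- bot.camera_params(name): a dict with "vfov" (degrees; the focal length in pixels is half the picture's height over the tangent of half this angle, whatever the lens; pixels are square), "cx", "cy" (the principal point, pixels), "k1" (the pictures are not rectified: a ray, as slopes to the right and down, at radius r is drawn at 1 + k1 r^2 times it, then the intrinsics apply), "origin" and "attitude" of the camera in the world. Camera axes: x right, y down, z forward; pixel columns grow to the right and rows downward; lengths in m; the calibration is good to about 2 mm. A picture is of the moment at which its call begins: read the wrist's pose just before it. camera_params takes no time and is no camera call; for the wrist camera it gives the pose at the moment of the call.
- bot.job_done(): hands the job in; it is judged then, once.
The state is a dict: "t": time; "joints": joint angles; "qd": joint speeds; "joint_efforts": joint torques, N m; "tcp_pos": TCP position; "orientation": TCP orientation; "force": force on the tool from outside, world axes, zero at the start; "torque": the same for the moment, N m; "grip_width": finger opening in m; "grip_force": force on a finger pad.
Only numpy, scipy, OpenCV 4.12 (cv2) and the standard library are available. Lean on these libraries where they do the work, as an engineer would, in place of code of your own. Each camera call takes 0.05 s, during which the arm holds its last target. There are 200 camera calls.

TASK

First move the bottle that stands on the keyhole plate into the shallow steel tray, left standing upright beside the vial there. Then hang the plate on the sloping stand: pass both screw heads through its round holes, with the plate flat on the board and its lip at the bottom, and slide it straight down the slope until it is fully home, with the screws at the ends of the narrow slots. Do not knock over the bottle, and do not shove or knock over the other things about.

Things in the scene. Friction and masses are not known exactly. Their poses are not given: they have to be found in the camera images.
- plate: Loose steel plate, 140 (y) x 90 (x) x 4 mm, 0.13 to 0.25 kg. Origin on its underside, midway between the ends of its two narrow slots; edges at x = -55 and +35, y = -70 and +70 mm; z up out of its top. Lip along the edge x = -55 to -51 mm, top 18 mm above the underside. Starts flat on the bench, left or right of the stand, x ahead within 1.2 rad. Hung, +x points up the slope and the lip is at the bottom.
- rib_top (a point): Middle of the top of the grey upright grip rib on the plate's top, 42 mm above the plate's underside. The rib is 12 mm thick (plate y) and 44 mm long (plate x, -32 to +12 mm), on the plate's middle line y = 0. Axes as the plate's.
- hole_left (a point): Centre of the left keyhole's round hole, at the plate's underside (plate x = -22, y = +40 mm); axes as the plate's. The hole is 19 mm across and opens towards +x into a slot 9 mm wide that ends at plate x = +4.5 mm. Its twin is at y = -40 mm.
- board: White face of the fixed stand, 170 mm wide, x = -80 to +65 mm, rising at 30 degrees away from the robot. Origin on the face midway between its two screws, 80 mm above the bench; x up the slope, y left along it, z out of the face. The plate hung home has its origin here and the same axes; with the heads in the round holes it is at x = +22 mm. Only friction resists the slide; nothing springs back.
- screw_left (a point): Top of the left screw's head, 10 mm off the board's face, at board y = +40 mm; axes as the board's. Head 14 mm across, its top chamfered, its underside 6 mm off the face; shank 6 mm across. Its twin is at y = -40 mm.
- bottle: White tablet bottle with screw cap, 42 mm across the body (straight to 56 mm height, cap 38 mm across), 74 mm tall, 0.05 kg, standing on the plate to the left of the rib (plate y about +46 mm). Origin at the centre of its underside, z up.
- tray: Fixed shallow open steel tray on the bench, 130 mm (its x) x 190 mm (its y), 16 mm high, walls and floor 3 mm. Origin at the centre of its underside.
- vial: White round vial, 39 mm across, 64 mm tall, standing in the tray somewhere along its long middle line; leave it. Origin at the centre of its underside.
- tall_pack: Upright carton 61 x 86 x 160 mm beside the stand; leave it. Origin under its centre.
- jar: White screw jar 62 mm across, 84 mm tall; leave it. Origin under its centre.
- cups: Stack of clear dose cups 46 mm across, 58 mm tall; leave it. Origin under its centre.
- tape: Roll of tape lying flat, 53 mm across, 18 mm high; leave it. Origin under its centre.
- small_bottle: Tablet bottle with a teal label, 38 mm across, 68 mm tall, standing on the bench in front of the stand; leave it. Origin under its centre.
- marker: Black marker pen 128 mm long (its y), 12 mm thick, lying behind the stand; leave it. Origin under its centre.
Mind the look-alikes: they are no part of the job. What is shaped like the bottle but brown is not meant.

How it is judged:
On the way, in this order (a step that is already met when the one before it is completed fails the run):
1. the bottle stands in the tray, let go (x of bottle in the frame of tray between -0.06 and 0.06 m and y of bottle in the frame of tray between -0.09 and 0.09 m and z of bottle in the frame of tray between -0.002 and 0.01 m and angle between bottle's own z axis and vertical below 0.15 rad and contact force between the fingers and bottle below 0.05 N), for 0.2 s.
2. the plate lies on the board with both screw heads through its round holes (x of plate in the frame of board between 0.014 and 0.03 m and y of plate in the frame of board between -0.005 and 0.005 m and z of plate in the frame of board between -0.003 and 0.0065 m and angle between the z axis of plate and the z axis of board, either way round below 0.1 rad and angle between the x axis of plate and the x axis of board, either way round below 0.1 rad), for 0.04 s.
3. the plate has been slid home under the screw heads (x of plate in the frame of board between -0.006 and 0.005 m and y of plate in the frame of board between -0.005 and 0.005 m and z of plate in the frame of board between -0.003 and 0.005 m and angle between the z axis of plate and the z axis of board, either way round below 0.1 rad and angle between the x axis of plate and the x axis of board, either way round below 0.1 rad), for 0.2 s.
At the end, for the whole second after the job is handed in: Plate released and at rest under both screw heads: within 5 mm of fully home along the slope, 5 mm sideways, 5 mm off the board, 0.1 rad of its direction. Bottle standing at rest in the tray, its centre inside the walls, upright within 0.15 rad (all of step 3 and x of bottle in the frame of tray between -0.06 and 0.06 m and y of bottle in the frame of tray between -0.09 and 0.09 m and z of bottle in the frame of tray between -0.002 and 0.01 m and angle between bottle's own z axis and vertical below 0.15 rad and linear speed of each of plate, bottle below 0.01 m/s and contact force between the fingers and plate below 0.05 N); the robot touches nothing.
It fails at once if the bottle is knocked over (angle between bottle's own z axis and vertical above 0.6 rad).
It fails at once if another thing is shoved more than 30 mm or tipped (distance of any of vial, tall_pack, jar, cups, tape, small_bottle, marker from where it was at the start of the episode above 0.03 m or angle between any of vial, tall_pack, jar, cups, tape, small_bottle, marker's own z axis and vertical above 0.5 rad).
It also fails if it takes over 58 s, if anything falls off the work surface, if the arm or the gripper's body presses on something with over 40 N, if the wrist force passes 120 N, or if a joint passes its speed limit or range.

## Working session

There is one attempt and no reset: what is moved stays moved. The work goes in short steps, Python scripts to look and compute and a shell command to move; the robot and the scene stay as the last step left them, time stands still between calls to the robot, and variables do not carry over. Pictures are saved under pics/ and viewed, at most 10 in all, crops included, and the job is handed in when it is done.

```bash
ls; mkdir -p pics; cat > h.py <<'E'
import numpy as np,cv2
from scipy.spatial.transform import Rotation as R
from station import bot
def snap(n):
    p=bot.camera_params(n); im,d=bot.snapshot(n); np.savez('pics/%s.npz'%n,im=im,d=d,p=np.array([p],dtype=object)); return im,d,p
def load(n):
    z=np.load('pics/%s.npz'%n,allow_pickle=True); return z['im'],z['d'],z['p'][0]
def att(p):
    a=np.array(p['attitude'],float); return a if a.shape==(3,3) else R.from_quat(a).as_matrix()
def cloud(d,p):
    f=d.shape[0]/2/np.tan(np.radians(p['vfov'])/2)
    v,u=np.mgrid[:d.shape[0],:d.shape[1]]
    K=np.array([[f,0,p['cx']],[0,f,p['cy']],[0,0,1.]])
    q=cv2.undistortPoints(np.stack([u,v],-1).reshape(-1,1,2).astype(float),K,np.array([p['k1'],0,0,0.])).reshape(d.shape+(2,))
    c=np.dstack([q[...,0]*d,q[...,1]*d,d])
    w=c@att(p).T+np.array(p['origin']); w[d==0]=np.nan
    return w
E
python3 - <<'E'
from h import *
for n in ['scene','side']:
    im,d,p=snap(n); cv2.imwrite('pics/%s0.png'%n,im); print(n,p)
print(bot.state())
E
```

```text
pics
scene {'vfov': 57.24482736159213, 'cx': 325.1219480924541, 'cy': 202.84884398949336, 'k1': -0.07325988704938877, 'origin': array([0.86844699, 0.53691161, 0.63492346]), 'attitude': array([ 0.19398888,  0.88835384, -0.40745336, -0.08472032])}
side {'vfov': 45.53313078011646, 'cx': 315.3123644753915, 'cy': 194.59128240252753, 'k1': -0.08813730097479315, 'origin': array([0.47343206, 0.69291581, 0.90470767]), 'attitude': array([-0.07579346,  0.92769042, -0.36424687,  0.03114559])}
{'t': 0.1, 'joints': array([-2.00027140e-02,  3.20247283e-01,  1.56556576e+00,  2.02391779e-05,
        1.25737165e+00, -2.00037280e-02]), 'qd': array([ 9.29083443e-05, -1.09234046e-03, -1.04513176e-03,  1.18108054e-04,
        1.21125096e-03, -1.01367955e-03]), 'joint_efforts': array([ 1.04973515e-04, -4.16406476e+01, -2.34704268e+01,  6.91456876e-05,
        4.87309400e-03, -3.56914008e-06]), 'tcp_pos': array([5.74855961e-01, 4.87817512e-06, 4.03951617e-01]), 'orientation': array([ 7.07108410e-01,  7.07104704e-01, -5.44561138e-04, -5.80685976e-04]), 'force': array([-0.1505044 , -0.55699367, -0.14425464]), 'torque': array([ 0.01272733,  0.01378781, -0.04919942]), 'grip_force': 0.0, 'grip_width': 0.08554509218011619}
```

View pics/scene0.png

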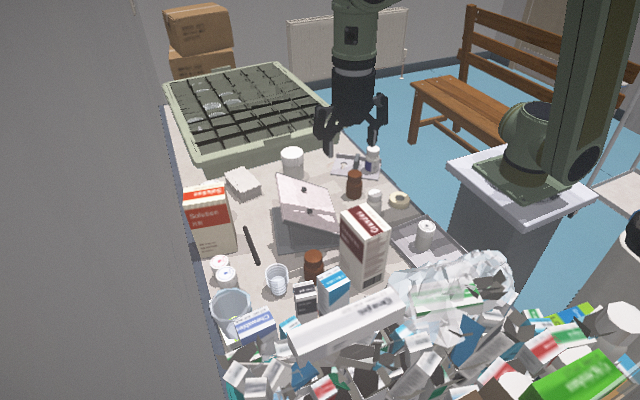

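View pics/side0.png

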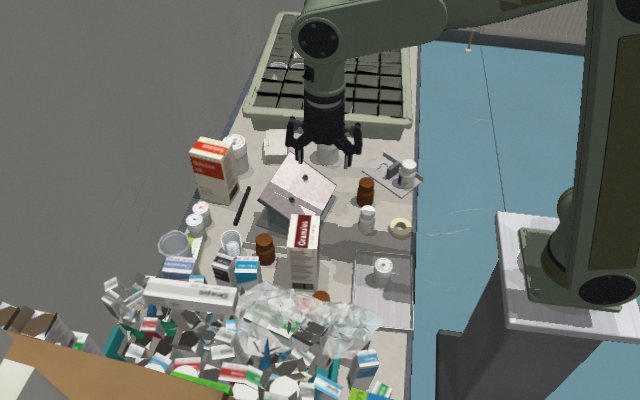

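Side picture: plate with rib (392,163) and bottle (408,172), screws (305,178)/(293,200), vial (383,268) in the tray, tall carton (303,250), small bottle (367,218), brown one (365,190). I'll build an ortho map from both depths.

```bash
python3 - <<'E'
from h import *
def ortho(names,x0,x1,y0,y1,s,fn,zmax=0.25):
    H=int((x1-x0)/s);W=int((y1-y0)/s); o=np.zeros((H,W,3),np.uint8); zb=np.full((H,W),-1.)
    for n in names:
        im,d,p=load(n); im=cv2.resize(im,None,fx=3,fy=3,interpolation=cv2.INTER_LINEAR); 
        w=cloud(d,p); w=cv2.resize(w,None,fx=3,fy=3,interpolation=cv2.INTER_NEAREST if 0 else cv2.INTER_LINEAR).reshape(-1,3); c=im.reshape(-1,3)
        m=np.isfinite(w).all(1)&(w[:,2]<zmax); w=w[m];c=c[m]
        i=((x1-w[:,0])/s).astype(int); j=((y1-w[:,1])/s).astype(int)
        ok=(i>=0)&(i<H)&(j>=0)&(j<W); i,j,c,z=i[ok],j[ok],c[ok],w[ok,2]
        k=np.argsort(z); i,j,c,z=i[k],j[k],c[k],z[k]
        up=z>zb[i,j]; o[i[up],j[up]]=c[up]; zb[i[up],j[up]]=z[up]
    for v in np.arange(np.ceil(x0*10)/10,x1,.1):
        cv2.putText(o,'%.1f'%v,(0,int((x1-v)/s)),0,.4,(0,255,0)); cv2.line(o,(0,int((x1-v)/s)),(W,int((x1-v)/s)),(0,255,0),1)
    for v in np.arange(np.ceil(y0*10)/10,y1,.1):
        cv2.putText(o,'%.1f'%v,(int((y1-v)/s),12),0,.4,(0,0,255)); cv2.line(o,(int((y1-v)/s),0),(int((y1-v)/s),H),(0,0,255),1)
    cv2.imwrite(fn,o)
ortho(['side'],.25,.8,-.4,.36,.001,'pics/ortho.png')
im,d,p=load('side'); w=cloud(d,p)
for n,u,v in [('cap',408,163),('rib',390,163),('screwL?',305,178),('screwR',293,200),('vial',383,263),('pack',303,220),('small',368,210),('tape',393,228),('brown',366,182),('bench',350,300),('tray',370,300),('bench2',340,180)]:
    print(n,w[v,u].round(3))
E
```

```text
cap [ 0.387 -0.209  0.079]
rib [ 0.429 -0.286  0.001]
screwL? [ 0.633 -0.106  0.087]
screwR [ 0.648 -0.03   0.088]
vial [0.429 0.099 0.069]
pack [0.602 0.083 0.158]
small [ 0.473 -0.044  0.069]
tape [ 0.409 -0.042  0.017]
brown [ 0.486 -0.131  0.072]
bench [ 0.488  0.158 -0.001]
tray [0.446 0.153 0.002]
bench2 [ 0.557 -0.198  0.   ]
```

View pics/ortho.png

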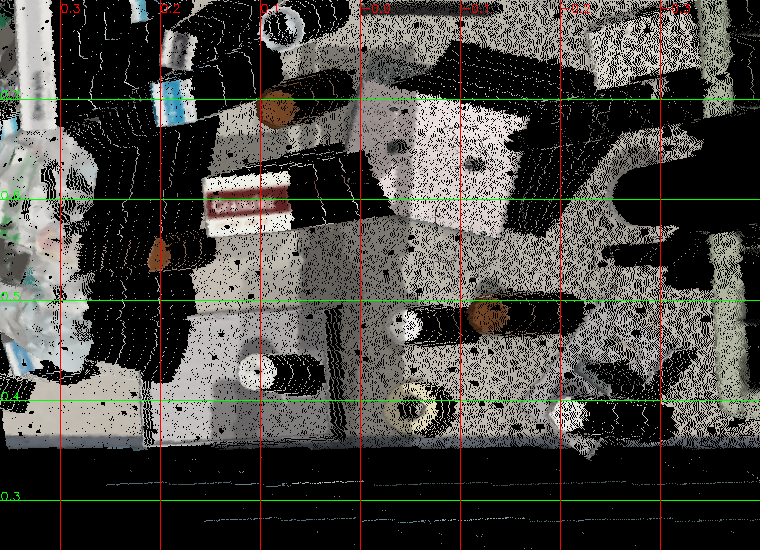

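```bash
python3 - <<'E'
from h import *
p=bot.camera_params('wrist');s=bot.state()
T=R.from_quat(s['orientation']).as_matrix()
print(T.T@(np.array(p['origin'])-s['tcp_pos']),(T.T@att(p)).round(3),p['vfov'])
E
python3 -m inch '[{"slide":[-0.20,-0.17,0],"rotation":[0,0,0]},{"slide":[-0.20,-0.17,0],"rotation":[0,0,0]},{"slide":[-0.20,-0.17,0],"rotation":[0,0,0]},{"slide":[-0.20,-0.17,0],"rotation":[0,0,0]},{"slide":[-0.20,-0.17,0],"rotation":[0,0,0]},{"slide":[-0.20,-0.17,0],"rotation":[0,0,0]},{"slide":[-0.20,-0.17,0],"rotation":[0,0,0]},{"slide":[-0.20,-0.17,0],"rotation":[0,0,0]},{"slide":[-0.20,-0.17,0],"rotation":[0,0,0]}]'
python3 - <<'E'
from h import *
im,d,p=snap('wrist'); cv2.imwrite('pics/wrist1.png',im)
print(p['origin'],d[d>0].min())
E
```

```text
[ 6.57735386e-02 -1.63123362e-05  3.04137265e-02] [[-0.    -0.965 -0.263]
 [ 1.    -0.     0.   ]
 [-0.    -0.263  0.965]] 58.844225521106345
t: 0.85
tcp_pos: [0.4046, -0.2004, 0.4046]
orientation: [0.708, 0.706, 0.0, -0.0]
force: [0.5, 0.5, 0.4]
grip_width: 0.0854
grip_force: 0.0
[ 0.40476722 -0.13457251  0.3742478 ] 0.055014826
```

View pics/wrist1.png

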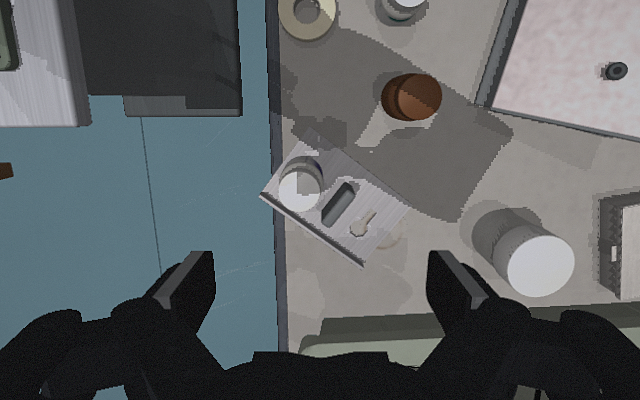

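The wrist view shows the bottle cap (300,190), rib (340,203), lip edge (262,195)-(362,266), right hole (358,230) with slot to the upper right: plate yaw ≈ +0.95.

```bash
python3 - <<'E'
from h import *
im,d,p=load('wrist'); w=cloud(d,p); z=w[...,2]
def box(m,name):
    q=w[m][:,:2].astype(np.float32); print(name,len(q),np.median(w[m],0).round(4),cv2.minAreaRect(q))
sub=np.zeros(z.shape,bool); sub[120:280,255:420]=1
box(sub&(z>.072)&(z<.085),'cap')
r=np.zeros(z.shape,bool); r[170:240,323:362]=1
box(r&(z>.037)&(z<.047),'rib')
l=sub&(z>.013)&(z<.024); box(l,'lip')
pl=sub&(z>.002)&(z<.0075); print('plate z',np.median(z[pl]))
for u,v in [(262,195),(362,266),(410,212),(358,230),(373,213),(300,190),(385,290)]: print(u,v,w[v,u].round(4))
# board
m=np.zeros(z.shape,bool); m[0:110,520:600]=1; q=w[m&np.isfinite(z)]
q=q[(q[:,2]>.02)]; c=q.mean(0); n=np.linalg.svd(q-c,full_matrices=0)[2][2]; print('board',c,n*np.sign(n[2]),np.degrees(np.arccos(abs(n[2]))))
E
```

```text
cap 1393 [ 0.3864 -0.2102  0.0778] ((0.3863137662410736, -0.21079224348068237), (0.036138273775577545, 0.03623441606760025), 15.76148796081543)
rib 524 [ 0.4221 -0.2367  0.042 ] ((0.4158719778060913, -0.23552557826042175), (0.042571090161800385, 0.03481900691986084), 68.67029571533203)
lip 766 [ 0.4001 -0.2594  0.018 ] ((0.41496047377586365, -0.24719810485839844), (0.06739163398742676, 0.1392131894826889), 53.13217544555664)
plate z 0.0044028363151689676
262 195 [ 0.3438 -0.2303  0.0162]
362 266 [ 0.4507 -0.3116  0.0168]
410 212 [ 0.504  -0.2543  0.0006]
358 230 [ 0.4469 -0.2751  0.0013]
373 213 [ 4.631e-01 -2.554e-01  4.000e-04]
300 190 [ 0.3873 -0.2094  0.0778]
385 290 [ 0.4808 -0.3507  0.0005]
board [ 0.60514542 -0.09804432  0.05984408] [-0.48622044  0.11439218  0.8663164 ] 29.966637117314406
```

```bash
python3 -m inch '[{"slide":[-0.010,-0.0186,0.1],"rotation":[0,0,-0.92]},{"slide":[-0.010,-0.0186,0.1],"rotation":[0,0,-0.92]},{"slide":[-0.010,-0.0186,0.1],"rotation":[0,0,-0.92]},{"slide":[-0.010,-0.0186,0.1],"rotation":[0,0,-0.92]},{"slide":[-0.010,-0.0186,0.1],"rotation":[0,0,-0.92]},{"slide":[-0.010,-0.0186,0.1],"rotation":[0,0,-0.92]},{"slide":[-0.010,-0.0186,0.1],"rotation":[0,0,-0.92]},{"slide":[-0.010,-0.0186,0.1],"rotation":[0,0,-0.92]},{"slide":[-0.010,-0.0186,0.1],"rotation":[0,0,-0.92]}]' 0.75
python3 - <<'E'
from h import *
s=bot.state();T=R.from_quat(s['orientation']).as_matrix(); print(T[:,1],s['joints'])
print(T.T@(np.array([.386,-.2105,.203])-s['tcp_pos']))
im,d,p=snap('wrist');w=cloud(d,p);z=w[...,2];m=(z>.072)&(z<.085);
print(cv2.minAreaRect(w[m][:,:2].astype(np.float32)),m.sum())
cv2.imwrite('pics/wrist2.png',im)
E
```

```text
t: 1.65
tcp_pos: [0.3875, -0.209, 0.3045]
orientation: [0.318, 0.948, 0.0, -0.0]
force: [0.5, -0.1, -0.1]
grip_width: 0.0642
grip_force: 0.0
[6.03497125e-01 7.97365098e-01 3.47566394e-04] [-5.20990042e-01  2.06731648e-01  2.00685193e+00  4.73944212e-04
  9.28236760e-01 -1.44419071e+00]
[ 0.00026658 -0.00208902  0.1014656 ]
((0.40909358859062195, -0.25233912467956543), (0.31227216124534607, 0.1068262830376625), 71.69356536865234) 6474
```

```bash
python3 -m inch '[{"slide":[0,-0.001,0.04],"rotation":[0,0,0]},{"slide":[0,-0.001,0.07],"rotation":[0,0,0]},{"slide":[0,-0.001,0.1],"rotation":[0,0,0]},{"slide":[0,-0.001,0.1],"rotation":[0,0,0]},{"slide":[0,-0.001,0.1],"rotation":[0,0,0]}]'
python3 -m inch '[{"slide":[0,0,0],"rotation":[0,0,0]},{"slide":[0,0,0],"rotation":[0,0,0]},{"slide":[0,0,0],"rotation":[0,0,0]},{"slide":[0,0,0],"rotation":[0,0,0]},{"slide":[0,0,0],"rotation":[0,0,0]},{"slide":[0,0,0],"rotation":[0,0,0]}]' 0.2 25
```

```text
t: 2.12
tcp_pos: [0.386, -0.2103, 0.204]
orientation: [0.32, 0.948, 0.0, -0.002]
force: [0.4, 0.1, 0.4]
grip_width: 0.0641
grip_force: 0.0
t: 2.62
tcp_pos: [0.3866, -0.2111, 0.2065]
orientation: [0.32, 0.947, -0.0, 0.002]
force: [-0.4, 0.8, 7.6]
grip_width: 0.0412
grip_force: 25.8
```

```bash
python3 -m inch '[{"slide":[0,0,-0.03],"rotation":[0,0,0]},{"slide":[0,0,-0.06],"rotation":[0,0,0]},{"slide":[0,0,-0.1],"rotation":[0,0,0]},{"slide":[0,0,-0.12],"rotation":[0,0,0]},{"slide":[0,0,-0.12],"rotation":[0,0,0]}]'
python3 -m inch '[{"slide":[0.02,0.032,0],"rotation":[0,0,0.10]},{"slide":[0.039,0.064,0],"rotation":[0,0,0.20]},{"slide":[0.059,0.097,0],"rotation":[0,0,0.3]},{"slide":[0.078,0.129,0],"rotation":[0,0,0.40]},{"slide":[0.098,0.161,0],"rotation":[0,0,0.50]},{"slide":[0.118,0.193,0],"rotation":[0,0,0.6]},{"slide":[0.137,0.225,0],"rotation":[0,0,0.7]},{"slide":[0.157,0.258,0],"rotation":[0,0,0.8]},{"slide":[0.18,0.295,0],"rotation":[0,0,0.9]},{"slide":[0.196,0.322,0],"rotation":[0,0,0.92]}]'
python3 -m inch '[{"slide":[0,0,0],"rotation":[0,0,0]},{"slide":[0,0,0],"rotation":[0,0,0]}]'
python3 - <<'E'
from h import *
im,d,p=snap('side'); cv2.imwrite('pics/side3.png',cv2.resize(im[150:350,240:500],None,fx=3,fy=3)); w=cloud(d,p);z=w[...,2]
m=np.zeros(z.shape,bool); m[240:345,335:420]=1
f=m&(z>.001)&(z<.0065); print('floor',np.median(w[f],0)); 
v=m&(z>.060)&(z<.072); q=w[v]; print('vial', cv2.minEnclosingCircle(q[:,:2].astype(np.float32)) if len(q) else 0)
for x in (.38,.40,.45,.47):
    k=m&(abs(w[...,0]-x)<.004)&(z>.011)&(z<.019); print(x,np.sort(w[k][:,1]).round(3)[[0,-1]] if k.sum() else 0)
E
```

```text
t: 3.03
tcp_pos: [0.3868, -0.2114, 0.33]
orientation: [0.32, 0.947, -0.001, 0.006]
force: [1.4, -0.0, 0.3]
grip_width: 0.0412
grip_force: 25.7
t: 3.87
tcp_pos: [0.4231, 0.1553, 0.3243]
orientation: [0.709, 0.705, -0.001, 0.0]
force: [1.0, -0.1, -0.2]
grip_width: 0.0412
grip_force: 25.8
t: 4.03
tcp_pos: [0.4235, 0.1557, 0.3241]
orientation: [0.705, 0.709, -0.001, -0.0]
force: [0.4, -0.3, -0.3]
grip_width: 0.0412
grip_force: 25.8
floor [0.41536071 0.13713605 0.00289611]
vial ((0.4409664273262024, 0.11057759821414948), 0.0058268397115170956)
0.38 [0.216 0.219]
0.4 [0.216 0.221]
0.45 0
0.47 [0.034 0.036]
```

View pics/side3.png

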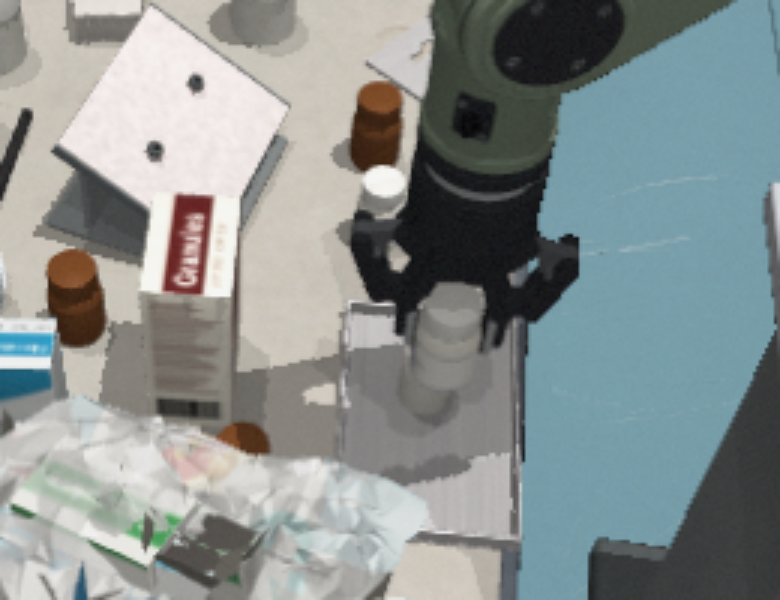

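```bash
python3 -m inch '[{"slide":[0.011,0,0.035],"rotation":[0,0,0]},{"slide":[0.011,0.00,0.07],"rotation":[0,0,0]},{"slide":[0.011,0,0.1],"rotation":[0,0,0]},{"slide":[0.011,0,0.11],"rotation":[0,0,0]},{"slide":[0.011,0,0.115],"rotation":[0,0,0]},{"slide":[0.011,0,0.118],"rotation":[0,0,0]},{"slide":[0.011,0,0.118],"rotation":[0,0,0]},{"slide":[0.011,0,0.118],"rotation":[0,0,0]}]'
```

```text
t: 4.75
tcp_pos: [0.4244, 0.1646, 0.2076]
orientation: [0.707, 0.707, 0.001, 0.0]
force: [-0.2, 0.2, -0.7]
grip_width: 0.041
grip_force: 25.8
```

```bash
python3 -m inch '[{"slide":[0,0,0.001],"rotation":[0,0,0]},{"slide":[0,0,0.002],"rotation":[0,0,0]},{"slide":[0,0,0.002],"rotation":[0,0,0]}]'
python3 -m inch '[{"slide":[0,0,0],"rotation":[0,0,0]},{"slide":[0,0,0],"rotation":[0,0,0]},{"slide":[0,0,0],"rotation":[0,0,0]},{"slide":[0,0,0],"rotation":[0,0,0]},{"slide":[0,0,0],"rotation":[0,0,0]}]' 0.72
python3 -m inch '[{"slide":[0,0,-0.03],"rotation":[0,0,0]},{"slide":[0,0,-0.06],"rotation":[0,0,0]},{"slide":[0,0,-0.1],"rotation":[0,0,0]},{"slide":[0,0,-0.13],"rotation":[0,0,0]},{"slide":[0,0,-0.16],"rotation":[0,0,0]},{"slide":[0,0,-0.17],"rotation":[0,0,0]},{"slide":[0,0,-0.17],"rotation":[0,0,0]}]'
python3 - <<'E'
from h import *
im,d,p=snap('wrist'); w=cloud(d,p);z=w[...,2]; 
m=(z>.07)&(z<.085)&(abs(w[...,0]-.425)<.05)&(abs(w[...,1]-.165)<.05); print(m.sum(),cv2.minAreaRect(w[m][:,:2].astype(np.float32)),np.median(z[m]))
E
```

```text
t: 5.0
tcp_pos: [0.4243, 0.1652, 0.2055]
orientation: [0.707, 0.707, 0.001, 0.001]
force: [-0.1, -1.0, 3.9]
grip_width: 0.0412
grip_force: 26.2
t: 5.42
tcp_pos: [0.4239, 0.1651, 0.2047]
orientation: [0.707, 0.707, -0.0, 0.0]
force: [-0.3, -0.3, 0.6]
grip_width: 0.0615
grip_force: 0.0
t: 6.0
tcp_pos: [0.4244, 0.1653, 0.3777]
orientation: [0.707, 0.707, 0.003, 0.002]
force: [-0.0, 0.0, -0.7]
grip_width: 0.0612
grip_force: 0.0
1693 ((0.4249225854873657, 0.16664770245552063), (0.03655228018760681, 0.03632006794214249), 64.78213500976562) 0.07681486634441442
```

```bash
python3 -m inch '[{"slide":[-0.03,0.026,0.0],"rotation":[0,0,0]},{"slide":[-0.059,0.052,0.0],"rotation":[0,0,0]},{"slide":[-0.088,0.077,0],"rotation":[0,0,0]},{"slide":[-0.118,0.103,0.01],"rotation":[0,0,0]},{"slide":[-0.147,0.129,0.02],"rotation":[0,0,0]},{"slide":[-0.176,0.155,0.028],"rotation":[0,0,0]},{"slide":[-0.206,0.18,0.028],"rotation":[0,0,0]},{"slide":[-0.235,0.206,0.028],"rotation":[0,0,0]},{"slide":[-0.235,0.206,0.028],"rotation":[0,0,0]},{"slide":[-0.235,0.206,0.028],"rotation":[0,0,0]}]'
python3 - <<'E'
from h import *
im,d,p=snap('wrist'); np.savez('pics/boardw.npz',im=im,d=d,p=np.array([p],dtype=object)); cv2.imwrite('pics/wrist4.png',im)
E
```

```text
t: 6.88
tcp_pos: [0.6304, -0.0715, 0.3435]
orientation: [0.708, 0.706, -0.001, -0.002]
force: [-0.4, 0.2, 0.1]
grip_width: 0.0617
grip_force: 0.0
```

View pics/wrist4.png

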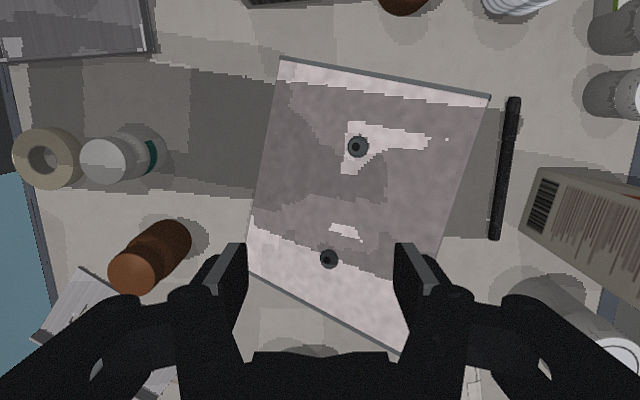

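Screw heads at (358,146) left and (329,259) right; compute the board frame from depth plane plus edges and screws.

```bash
python3 - <<'E'
from h import *
z=np.load('pics/boardw.npz',allow_pickle=True); im,d,p=z['im'],z['d'],z['p'][0]; w=cloud(d,p)
m=np.zeros(d.shape,np.uint8); cv2.fillConvexPoly(m,np.array([[284,64],[484,100],[432,250],[395,250],[250,250]]),1)
m=m.astype(bool)&np.isfinite(w[...,2]); q=w[m]
for _ in range(3):
    c=q.mean(0); n=np.linalg.svd(q-c,full_matrices=0)[2][2]; n*=np.sign(n[2]); q=w[m]; q=q[abs((q-c)@n)<.002]
print('n',n,np.degrees(np.arccos(n[2])), 'yaw',np.arctan2(n[1],n[0])-np.pi)
h=(w-c)@n
S=[]
for (u,v) in [(358,146),(329,259)]:
    k=np.zeros(d.shape,bool);k[v-14:v+15,u-14:u+15]=1; k&=(h>.006)&(h<.014)
    r,(sz),a=cv2.minAreaRect(np.argwhere(k)[:,::-1].astype(np.float32)); 
    uv=np.argwhere(k)[:,::-1].mean(0); pt=w[k]; t=pt[abs((pt-c)@n-.010)<.0012]
    print('px',uv,k.sum(),'top h',np.median((pt-c)@n), 'rect',r,sz); 
    # ray through the centre to plane h=.0095
    o=np.array(p['origin']); g=w[v,u]-o; g=w[int(round(uv[1])),int(round(uv[0]))]-o; s=((c+.0095*n-o)@n)/(g@n); S.append(o+s*g)
S=np.array(S); y=S[0]-S[1]; print(S,'dist',np.linalg.norm(y)); y/=np.linalg.norm(y)
x=np.cross(y,n); x/=np.linalg.norm(x); y=np.cross(n,x)
O=S.mean(0)-.0095*n; print('O',O,'x',x,'yaw',np.arctan2(x[1],x[0]), 'slope',np.degrees(np.arcsin(x[2])))
# edges in board frame
B=np.array([x,y,n]); L=(w-O)@B.T; a=L[(abs(L[...,2])<.003)]; a=a[(abs(a[:,1])<.12)&(abs(a[:,0])<.1)]
print('x range',np.percentile(a[:,0],[.3,99.7]),'y max',np.percentile(a[:,1],99.7))
np.savez('board.npz',O=O,B=B)
E
```

```text
n [-0.48754801  0.11320456  0.86572609] 30.034280670946938 yaw -0.22814890110184427
px [357.70684932 146.55342466] 365 top h 0.009614624714232552 rect (358.0, 146.5) (21.0, 20.0)
px [328.72727273 259.02447552] 286 top h 0.009482754132419856 rect (328.7000427246094, 258.9000244140625) (19.230182647705078, 17.441329956054688)
[[ 0.65310714 -0.0342626   0.08934798]
 [ 0.63510809 -0.11111553  0.089261  ]] dist 0.07893254360817378
O [ 0.64873932 -0.07376451  0.0810801 ] x [ 0.84279231 -0.19794948  0.50051685] yaw -0.23069196636282918 slope 30.034200390824225
x range [-0.0798128  0.0630218] y max 0.08614905605508044
```

```bash
python3 -m inch '[{"slide":[-0.023,-0.029,0.0],"rotation":[0,0,0.09]},{"slide":[-0.046,-0.058,0.0],"rotation":[0,0,0.18]},{"slide":[-0.069,-0.087,0],"rotation":[0,0,0.27]},{"slide":[-0.092,-0.116,0.005],"rotation":[0,0,0.36]},{"slide":[-0.115,-0.145,0.01],"rotation":[0,0,0.45]},{"slide":[-0.138,-0.174,0.013],"rotation":[0,0,0.54]},{"slide":[-0.1645,-0.207,0.013],"rotation":[0,0,0.65]},{"slide":[-0.1645,-0.207,0.013],"rotation":[0,0,0.65]},{"slide":[-0.1645,-0.207,0.013],"rotation":[0,0,0.65]},{"slide":[-0.1645,-0.207,0.013],"rotation":[0,0,0.65]}]' 0.5
python3 - <<'E'
from h import *
im,d,p=snap('wrist'); np.savez('pics/platew.npz',im=im,d=d,p=np.array([p],dtype=object)); cv2.imwrite('pics/wrist5.png',im)
E
```

```text
t: 7.77
tcp_pos: [0.4227, -0.2334, 0.3337]
orientation: [0.896, 0.445, 0.0, -0.0]
force: [-0.1, -1.0, -0.3]
grip_width: 0.0426
grip_force: 0.0
```

View pics/wrist5.png

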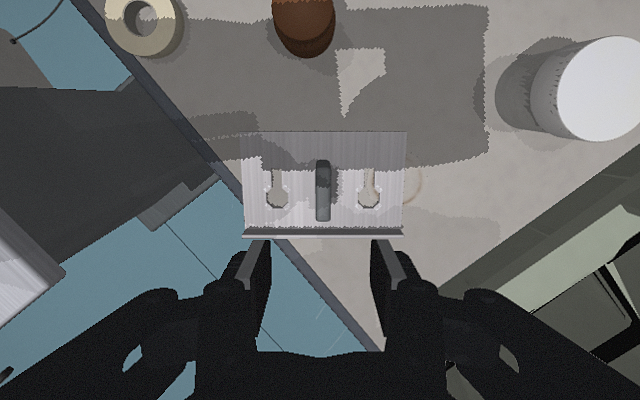

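Holes at (278,197) and (369,197), rib column 317-330, lip at row 230; refine with depth.

```bash
python3 - <<'E'
from h import *
z=np.load('pics/platew.npz',allow_pickle=True); im,d,p=z['im'],z['d'],z['p'][0]; w=cloud(d,p); zz=w[...,2]; o=np.array(p['origin'])
r=np.zeros(d.shape,bool); r[150:232,300:345]=1
q=w[r&(zz>.039)&(zz<.0455)]; print('rib',cv2.minAreaRect(q[:,:2].astype(np.float32)),np.median(q[:,2]),len(q)); rc=np.array(cv2.minAreaRect(q[:,:2].astype(np.float32))[0])
s=np.zeros(d.shape,bool); s[120:245,235:415]=1
q=w[s&(zz>.0025)&(zz<.055)]; bx=cv2.minAreaRect(q[:,:2].astype(np.float32)); print('plate',bx,'plate z',np.median(zz[s&(zz>.0025)&(zz<.007)]))
# holes: bench-depth pixels inside plate -> ; yaw from holes
H=[]
for u,v in [(278,197),(369,197)]:
    g=w[v,u]-o; H.append(o+g*(.003-o[2])/g[2])
    k=np.zeros(d.shape,bool); k[v-30:v+16,u-14:u+15]=1; k&=(zz<.002); ij=np.argwhere(k); print('hole px',ij[:,::-1].min(0),ij[:,::-1].max(0),k.sum())
H=np.array(H); y=H[0]-H[1]; print(H,np.linalg.norm(y)); yaw=np.arctan2(y[1],y[0])-np.pi/2
X=np.array([np.cos(yaw),np.sin(yaw)]);Y=np.array([-X[1],X[0]])
O=H.mean(0)[:2]+.022*X; print('yaw',yaw,'origin holes',O,'rib in plate',(rc-O)@X,(rc-O)@Y,'box c in plate',(np.array(bx[0])-O)@X,(np.array(bx[0])-O)@Y)
st=bot.state(); T=R.from_quat(st['orientation']).as_matrix(); print('tool x ang',np.arctan2(T[1,0],T[0,0]),T[:,2],st['tcp_pos'])
E
```

```text
rib ((0.4224531054496765, -0.23799337446689606), (0.04301397502422333, 0.01096759270876646), 52.62583541870117) 0.04207246109139673 807
plate ((0.4273841381072998, -0.23706568777561188), (0.09832263737916946, 0.14771465957164764), 52.535213470458984) plate z 0.004398028205547966
hole px [267 168] [287 207] 544
hole px [358 168] [379 207] 537
[[ 0.38365729 -0.22408462  0.003     ]
 [ 0.44731974 -0.2723878   0.003     ]] 0.07991310294720616
yaw 0.9217257471908291 origin holes [ 0.42878634 -0.23071   ] rib in plate -0.009630367992856102 0.0006429330331865503 box c in plate -0.005910785980155656 -0.002724617310687838
tool x ang 0.9228297253178382 [ 4.55502760e-04  4.37767357e-04 -9.99999800e-01] [ 0.42329469 -0.23326861  0.33371417]
```

```bash
python3 -m inch '[{"slide":[-0.004,0.002,0.04],"rotation":[0,0,0]},{"slide":[-0.004,0.002,0.08],"rotation":[0,0,0]},{"slide":[-0.004,0.002,0.11],"rotation":[0,0,0]},{"slide":[-0.004,0.002,0.135],"rotation":[0,0,0]},{"slide":[-0.004,0.002,0.146],"rotation":[0,0,0]},{"slide":[-0.004,0.002,0.147],"rotation":[0,0,0]},{"slide":[-0.004,0.002,0.147],"rotation":[0,0,0]}]'
python3 -m inch '[{"slide":[0,0,0],"rotation":[0,0,0]},{"slide":[0,0,0],"rotation":[0,0,0]},{"slide":[0,0,0],"rotation":[0,0,0]},{"slide":[0,0,0],"rotation":[0,0,0]},{"slide":[0,0,0],"rotation":[0,0,0]},{"slide":[0,0,0],"rotation":[0,0,0]},{"slide":[0,0,0],"rotation":[0,0,0]}]' 0 80
```

```text
t: 8.4
tcp_pos: [0.423, -0.2378, 0.1861]
orientation: [0.895, 0.445, -0.0, -0.001]
force: [0.0, -0.1, 0.6]
grip_width: 0.0423
grip_force: 0.0
t: 8.98
tcp_pos: [0.4226, -0.2388, 0.1881]
orientation: [0.896, 0.444, 0.001, 0.001]
force: [1.6, 2.9, 6.3]
grip_width: 0.0109
grip_force: 79.4
```

```bash
python3 - <<'E'
from h import *
s=bot.state(); T=np.eye(4);T[:3,:3]=R.from_quat(s['orientation']).as_matrix();T[:3,3]=s['tcp_pos']
P=np.eye(4);P[:3,:3]=R.from_euler('z',.9217).as_matrix();P[:3,3]=[.4288,-.2307,0]
np.save('PT.npy',np.linalg.inv(T)@P); print(np.linalg.inv(T)@P)
E
python3 -m inch '[{"slide":[0,0,-0.02],"rotation":[0,0,0]},{"slide":[0,0,-0.05],"rotation":[0,0,0]},{"slide":[0,0,-0.09],"rotation":[0,0,0]},{"slide":[0,0,-0.13],"rotation":[0,0,0]},{"slide":[0,0,-0.16],"rotation":[0,0,0]},{"slide":[0,0,-0.17],"rotation":[0,0,0]},{"slide":[0,0,-0.17],"rotation":[0,0,0]},{"slide":[0,0,-0.17],"rotation":[0,0,0]}]'
cat > go.py <<'E'
# print slide/rotation (current tool axes) that puts the plate at board (x,y,z)
import sys
from h import *
def now():
    s=bot.state(); T=np.eye(4);T[:3,:3]=R.from_quat(s['orientation']).as_matrix();T[:3,3]=s['tcp_pos']; return T
b=np.load('board.npz'); PT=np.load('PT.npy')
Bd=np.eye(4);Bd[:3,:3]=b['B'].T;Bd[:3,3]=b['O']
def plate_in_board():
    return np.linalg.inv(Bd)@now()@PT
if __name__=='__main__':
    D=np.eye(4);D[:3,3]=[float(a) for a in sys.argv[1:4]]
    G=Bd@D@np.linalg.inv(PT); M=np.linalg.inv(now())@G
    np.set_printoptions(precision=4,suppress=True)
    q=plate_in_board(); print('plate in board',q[:3,3],R.from_matrix(q[:3,:3]).as_rotvec())
    print('goal tcp',G[:3,3],'slide',M[:3,3],'rot',R.from_matrix(M[:3,:3]).as_rotvec())
E
python3 go.py .022 0 .06
python3 - <<'E'
from h import *
im,d,p=snap('wrist'); np.savez('pics/held.npz',im=im,d=d,p=np.array([p],dtype=object)); cv2.imwrite('pics/wrist6.png',im)
E
```

```text
[[ 9.99998796e-01 -1.23207893e-03  9.43540947e-04  1.00808417e-02]
 [-1.23450961e-03 -9.99995910e-01  2.57988725e-03 -4.61220191e-04]
 [ 9.40358463e-04 -2.58104895e-03 -9.99996227e-01  1.88066572e-01]
 [ 0.00000000e+00  0.00000000e+00  0.00000000e+00  1.00000000e+00]]
t: 9.65
tcp_pos: [0.4215, -0.2386, 0.3561]
orientation: [0.896, 0.444, -0.0, -0.0]
force: [-0.9, -0.5, -2.1]
grip_width: 0.0106
grip_force: 78.6
plate in board [-0.1122 -0.2028  0.1656] [0.3029 0.4678 1.1241]
goal tcp [ 0.5377 -0.048   0.3017] slide [ 0.2221 -0.0229  0.0544] rot [-0.3034  0.4652  1.125 ]
```

View pics/wrist6.png

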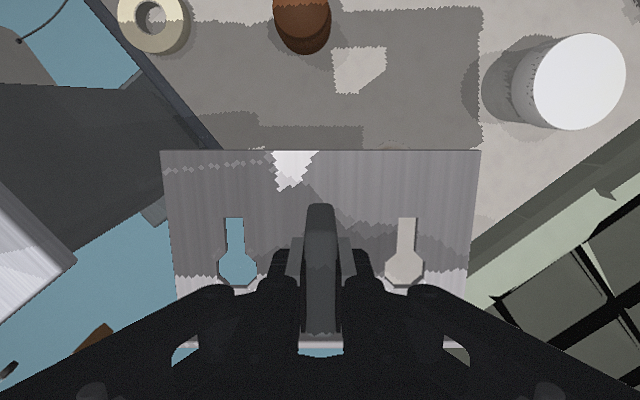

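Held plate: slot ends at (234,217)/(407,217), holes near (237,267)/(404,266), top edge at row 151. Fit its pose in the tool frame.

```bash
python3 - <<'E'
from h import *
np.set_printoptions(precision=4,suppress=True)
z=np.load('pics/held.npz',allow_pickle=True); im,d,p=z['im'],z['d'],z['p'][0]
Rc=np.array([[0,-.965,-.263],[1,0,0],[0,-.263,.965]]); Rc=R.from_matrix(Rc).as_matrix(); oc=np.array([.06577,0,.03041])
p=dict(p); p['attitude']=Rc; p['origin']=oc; w=cloud(d,p)   # tool frame
m=np.zeros(d.shape,bool); m[158:240,180:225]=1;m[158:240,420:462]=1;m[158:200,240:400]=1
q=w[m]; q=q[abs(q[:,2]-.184)<.012]
for _ in range(3):
    c=q.mean(0); n=np.linalg.svd(q-c,full_matrices=0)[2][2]; n*=-np.sign(n[2]); q=q[abs((q-c)@n)<.002]
print('plane n',n,'z at (.01,0)',c[2]-(n[0]*(.01-c[0])+n[1]*(0-c[1]))/n[2])
f=200/np.tan(np.radians(p['vfov'])/2); K=np.array([[f,0,p['cx']],[0,f,p['cy']],[0,0,1.]])
def hit(u,v):
    a=cv2.undistortPoints(np.array([[[u,v]]],float),K,np.array([p['k1'],0,0,0]))[0,0]; g=Rc@np.array([a[0],a[1],1]); return oc+g*((c-oc)@n)/(g@n)
for nm,u,v in [('slotendL',234.5,217),('slotendR',407,217),('holeL bottom/edges',217,268),('holeL r',258,268),('holeR l',385,268),('holeR r',424,268),('top mid',320,151),('TL',161,151),('TR',480,150)]: print(nm,hit(u,v))
PT=np.load('PT.npy')
for a in [(4.5,40),(4.5,-40),(-22,40),(-22,-40),(35,70),(35,-70)]: print(a,(PT@np.array([a[0]/1e3,a[1]/1e3,.004,1]))[:3])
print(np.linalg.inv(PT)[:3,3])
E
```

```text
plane n [-0.0008  0.0009 -1.    ] z at (.01,0) 0.183677833283151
slotendL [ 0.0142 -0.0391  0.1836]
slotendR [0.0142 0.0395 0.1837]
holeL bottom/edges [-0.0113 -0.049   0.1837]
holeL r [-0.0113 -0.0295  0.1837]
holeR l [-0.0113  0.0307  0.1837]
holeR r [-0.0113  0.0493  0.1837]
top mid [ 0.0443 -0.0001  0.1836]
TL [ 0.0444 -0.0691  0.1836]
TR [0.0448 0.0694 0.1837]
(4.5, 40) [ 0.0145 -0.0405  0.184 ]
(4.5, -40) [0.0146 0.0395 0.1842]
(-22, 40) [-0.012  -0.0404  0.1839]
(-22, -40) [-0.0119  0.0396  0.1841]
(35, 70) [ 0.045  -0.0705  0.1839]
(35, -70) [0.0452 0.0695 0.1843]
[-0.0103  0.      0.1881]
```

```bash
python3 - <<'E'
import numpy as np
PT=np.diag([1.,-1,-1,1]); PT[:3,3]=[.0099,.0002,.1877]; np.save('PT.npy',PT)
E
python3 go.py .022 0 .08
```

```text
plate in board [-0.1127 -0.203   0.165 ] [0.303  0.4673 1.1228]
goal tcp [ 0.5285 -0.0457  0.3189] slide [ 0.2183 -0.0314  0.0362] rot [-0.303   0.4673  1.1228]
```

```bash
python3 -m inch '[{"slide":[0.022,-0.003,0],"rotation":[-0.03,0.046,0.112]},{"slide":[0.044,-0.006,0],"rotation":[-0.06,0.093,0.223]},{"slide":[0.066,-0.009,0],"rotation":[-0.09,0.139,0.334]},{"slide":[0.088,-0.012,0],"rotation":[-0.12,0.186,0.446]},{"slide":[0.11,-0.016,0.01],"rotation":[-0.15,0.232,0.557]},{"slide":[0.132,-0.019,0.015],"rotation":[-0.18,0.278,0.668]},{"slide":[0.154,-0.022,0.02],"rotation":[-0.21,0.325,0.78]},{"slide":[0.176,-0.025,0.025],"rotation":[-0.24,0.371,0.891]},{"slide":[0.198,-0.028,0.03],"rotation":[-0.27,0.418,1.0]},{"slide":[0.2183,-0.0314,0.036],"rotation":[-0.303,0.4673,1.1228]}]'
python3 go.py .022 0 .08
```

```text
t: 10.53
tcp_pos: [0.524, -0.0542, 0.3201]
orientation: [0.968, -0.069, 0.238, 0.029]
force: [-1.2, 0.2, -1.8]
grip_width: 0.0103
grip_force: 78.4
plate in board [ 0.013  -0.0054  0.082 ] [0.0179 0.0394 0.0841]
goal tcp [ 0.5285 -0.0457  0.3189] slide [ 0.0023 -0.0091  0.0023] rot [-0.0179  0.0394  0.0841]
```

```bash
python3 -m inch '[{"slide":[0,0,0],"rotation":[0,0,0]},{"slide":[0,0,0],"rotation":[0,0,0]},{"slide":[0,0,0],"rotation":[0,0,0]}]'
python3 go.py .022 0 .03
```

```text
t: 10.78
tcp_pos: [0.524, -0.0556, 0.3218]
orientation: [0.969, -0.066, 0.238, 0.03]
force: [1.0, -1.3, -1.6]
grip_width: 0.0107
grip_force: 78.4
plate in board [ 0.0141 -0.0067  0.0833] [0.0183 0.0392 0.0893]
goal tcp [ 0.5528 -0.0513  0.2756] slide [ 0.0034 -0.0095  0.0537] rot [-0.0183  0.0392  0.0893]
```

```bash
python3 -m inch '[{"slide":[0.0034,-0.0095,0.015],"rotation":[-0.018,0.039,0.089]},{"slide":[0.0034,-0.0095,0.035],"rotation":[-0.018,0.039,0.089]},{"slide":[0.0034,-0.0095,0.05],"rotation":[-0.018,0.039,0.089]},{"slide":[0.0034,-0.0095,0.054],"rotation":[-0.018,0.039,0.089]},{"slide":[0.0034,-0.0095,0.054],"rotation":[-0.018,0.039,0.089]},{"slide":[0.0034,-0.0095,0.054],"rotation":[-0.018,0.039,0.089]},{"slide":[0.0034,-0.0095,0.054],"rotation":[-0.018,0.039,0.089]}]'
python3 go.py .022 0 .015
python3 - <<'E'
from h import *
im,d,p=snap('wrist'); np.savez('pics/near.npz',im=im,d=d,p=np.array([p],dtype=object)); cv2.imwrite('pics/wrist7.png',im[150:340,170:480].repeat(2,0).repeat(2,1))
E
```

```text
t: 11.37
tcp_pos: [0.5537, -0.0517, 0.2779]
orientation: [0.959, -0.112, 0.26, 0.029]
force: [-0.6, 0.0, -1.9]
grip_width: 0.0104
grip_force: 78.6
plate in board [ 0.0249 -0.0001  0.0316] [ 0.0003 -0.0053 -0.002 ]
goal tcp [ 0.5602 -0.053   0.2626] slide [-0.002  -0.0001  0.0165] rot [-0.0003 -0.0053 -0.002 ]
```

View pics/wrist7.png

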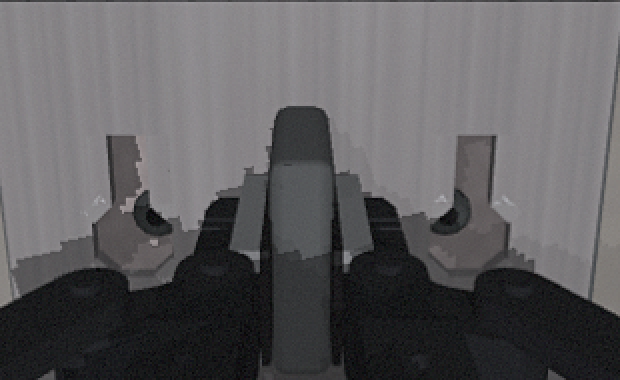

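```bash
python3 -m inch '[{"slide":[-0.002,0,0.01],"rotation":[0,-0.005,-0.002]},{"slide":[-0.003,0,0.018],"rotation":[0,-0.005,-0.002]},{"slide":[-0.003,0,0.02],"rotation":[0,-0.005,-0.002]},{"slide":[-0.003,0,0.02],"rotation":[0,-0.005,-0.002]},{"slide":[-0.003,0,0.02],"rotation":[0,-0.005,-0.002]}]'
python3 go.py .022 0 .0
```

```text
t: 11.83
tcp_pos: [0.5612, -0.0528, 0.2578]
orientation: [0.96, -0.111, 0.257, 0.029]
force: [0.8, -0.2, -1.0]
grip_width: 0.0106
grip_force: 78.6
plate in board [0.0201 0.0005 0.0103] [0.0005 0.0017 0.0006]
goal tcp [ 0.5675 -0.0547  0.2496] slide [0.0016 0.0004 0.0103] rot [-0.0005  0.0017  0.0006]
```

```bash
python3 -m inch '[{"slide":[0.0015,0.0004,0.001],"rotation":[0,0.0015,0]},{"slide":[0.0015,0.0004,0.003],"rotation":[0,0.0015,0]},{"slide":[0.0015,0.0004,0.005],"rotation":[0,0.0015,0]},{"slide":[0.0015,0.0004,0.007],"rotation":[0,0.0015,0]},{"slide":[0.0015,0.0004,0.009],"rotation":[0,0.0015,0]},{"slide":[0.0015,0.0004,0.009],"rotation":[0,0.0015,0]},{"slide":[0.0015,0.0004,0.009],"rotation":[0,0.0015,0]}]'
python3 go.py .022 0 .0
```

```text
t: 12.42
tcp_pos: [0.5668, -0.0546, 0.251]
orientation: [0.959, -0.111, 0.258, 0.029]
force: [-0.0, 0.4, -2.5]
grip_width: 0.0106
grip_force: 78.5
plate in board [0.0222 0.0001 0.0016] [ 0.0006 -0.0005  0.0006]
goal tcp [ 0.5675 -0.0547  0.2496] slide [-0.0001  0.      0.0016] rot [-0.0006 -0.0005  0.0006]
```

```bash
python3 -m inch '[{"slide":[0,0,0.001],"rotation":[0,0,0]},{"slide":[0,0,0.002],"rotation":[0,0,0]},{"slide":[0,0,0.003],"rotation":[0,0,0]},{"slide":[0,0,0.003],"rotation":[0,0,0]},{"slide":[0,0,0.003],"rotation":[0,0,0]}]'
python3 go.py .0 0 .0
```

```text
t: 12.83
tcp_pos: [0.5675, -0.0547, 0.2499]
orientation: [0.959, -0.111, 0.258, 0.029]
force: [-8.7, 2.4, 9.4]
grip_width: 0.0108
grip_force: 80.6
plate in board [0.0224 0.0001 0.0002] [ 0.0005 -0.0013  0.0004]
goal tcp [ 0.5489 -0.0504  0.2386] slide [-0.0222  0.      0.0001] rot [-0.0005 -0.0013  0.0004]
```

```bash
python3 -m inch '[{"slide":[-0.003,0,-0.0005],"rotation":[0,0,0]},{"slide":[-0.006,0,-0.0005],"rotation":[0,0,0]},{"slide":[-0.009,0,-0.0005],"rotation":[0,0,0]},{"slide":[-0.012,0,-0.0005],"rotation":[0,0,0]},{"slide":[-0.015,0,-0.0005],"rotation":[0,0,0]},{"slide":[-0.018,0,-0.0005],"rotation":[0,0,0]},{"slide":[-0.021,0,-0.0005],"rotation":[0,0,0]},{"slide":[-0.0225,0,-0.0005],"rotation":[0,0,0]},{"slide":[-0.0225,0,-0.0005],"rotation":[0,0,0]},{"slide":[-0.0225,0,-0.0005],"rotation":[0,0,0]}]'
python3 go.py .0 0 .0
```

```text
t: 13.67
tcp_pos: [0.5502, -0.0503, 0.2397]
orientation: [0.959, -0.11, 0.261, 0.029]
force: [-0.7, 1.2, 8.4]
grip_width: 0.0105
grip_force: 79.8
plate in board [0.003  0.0007 0.0004] [ 0.0021 -0.0071  0.0006]
goal tcp [ 0.5489 -0.0504  0.2386] slide [-0.0016  0.0003  0.0003] rot [-0.0021 -0.0071  0.0006]
```

```bash
python3 -m inch '[{"slide":[-0.001,0,-0.0005],"rotation":[0,0,0]},{"slide":[-0.002,0,-0.0005],"rotation":[0,0,0]},{"slide":[-0.003,0,-0.0005],"rotation":[0,0,0]},{"slide":[-0.003,0,-0.0005],"rotation":[0,0,0]},{"slide":[-0.003,0,-0.0005],"rotation":[0,0,0]}]'
python3 go.py .0 0 .0
```

```text
t: 14.08
tcp_pos: [0.5468, -0.0497, 0.2376]
orientation: [0.959, -0.11, 0.259, 0.029]
force: [0.0, 1.1, 6.0]
grip_width: 0.0105
grip_force: 79.5
plate in board [-0.0016  0.0004  0.0003] [ 0.0014 -0.0041  0.0005]
goal tcp [ 0.5489 -0.0504  0.2386] slide [0.0024 0.0001 0.0003] rot [-0.0014 -0.0041  0.0005]
```

```bash
python3 -m inch '[{"slide":[0,0,0],"rotation":[0,0,0]},{"slide":[0,0,0],"rotation":[0,0,0]},{"slide":[0,0,0],"rotation":[0,0,0]},{"slide":[0,0,0],"rotation":[0,0,0]}]'
python3 go.py .0 0 .0
python3 -m inch '[{"slide":[0,0,0],"rotation":[0,0,0]},{"slide":[0,0,0],"rotation":[0,0,0]},{"slide":[0,0,0],"rotation":[0,0,0]},{"slide":[0,0,0],"rotation":[0,0,0]}]' 0.4
python3 -m inch '[{"slide":[0,0,-0.01],"rotation":[0,0,0]},{"slide":[0,0,-0.03],"rotation":[0,0,0]},{"slide":[0,0,-0.06],"rotation":[0,0,0]},{"slide":[0,0,-0.1],"rotation":[0,0,0]},{"slide":[0,0,-0.12],"rotation":[0,0,0]},{"slide":[0,0,-0.12],"rotation":[0,0,0]},{"slide":[0,0,-0.12],"rotation":[0,0,0]}]'
python3 - <<'E'
from h import *
im,d,p=snap('wrist'); w=cloud(d,p); b=np.load('board.npz'); L=(w-b['O'])@b['B'].T
m=np.zeros(d.shape,bool); m[100:300,150:490]=1
k=m&(abs(L[...,0])<.1)&(abs(L[...,1])<.1)
pl=k&(abs(L[...,2]-.004)<.0015); print('plate top h',np.median(L[...,2][pl]))
lip=k&(L[...,2]>.015)&(L[...,2]<.021)&(L[...,0]<-.03); rib=k&(L[...,2]>.039)&(L[...,2]<.045)
for q in (lip,rib): print(q.sum(), cv2.minAreaRect(L[q][:,:2].astype(np.float32)) if q.sum()>5 else '')
cv2.imwrite('pics/wrist8.png',im)
E
```

```text
t: 14.42
tcp_pos: [0.5468, -0.0497, 0.2376]
orientation: [0.959, -0.11, 0.259, 0.029]
force: [0.0, -0.5, 6.8]
grip_width: 0.011
grip_force: 79.5
plate in board [-0.0016  0.0004  0.0003] [ 0.0013 -0.0041  0.0006]
goal tcp [ 0.5489 -0.0504  0.2386] slide [0.0024 0.0001 0.0002] rot [-0.0013 -0.0041  0.0006]
t: 14.75
tcp_pos: [0.5459, -0.0497, 0.2361]
orientation: [0.96, -0.111, 0.257, 0.029]
force: [-0.0, 0.5, -0.2]
grip_width: 0.0339
grip_force: 0.0
t: 15.33
tcp_pos: [0.487, -0.036, 0.3419]
orientation: [0.959, -0.111, 0.259, 0.029]
force: [0.3, 0.2, -1.3]
grip_width: 0.0338
grip_force: 0.0
plate top h 0.004107439211464177
821 ((-0.0542905330657959, -0.000845298171043396), (0.004824801813811064, 0.13948427140712738), 0.09563402831554413)
997 ((-0.011158456094563007, -0.00034371158108115196), (0.011946049518883228, 0.0433913879096508), 89.6601791381836)
```

View pics/wrist8.png

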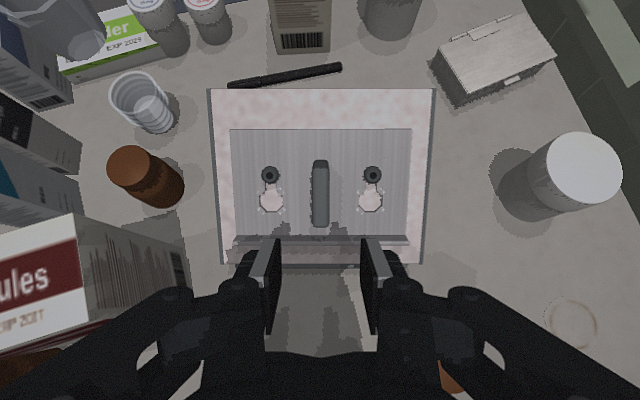

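The plate is hung: the screw heads at (270,175) and (372,175) sit at the slot ends, and the depth puts the plate about 1 mm past home, flat and centred. The bottle was already checked standing in the tray, so I'm handing in.

```bash
python3 -m inch '[{"slide":[0,0,0],"rotation":[0,0,0]},{"slide":[0,0,0],"rotation":[0,0,0]},{"slide":[0,0,0],"rotation":[0,0,0]}]'; python3 -c "
from station import bot
print(bot.job_done())"
```

```text
t: 15.63
tcp_pos: [0.4878, -0.0363, 0.3392]
orientation: [0.96, -0.111, 0.256, 0.029]
force: [0.3, -0.4, -0.8]
grip_width: 0.0344
grip_force: 0.0
the job is handed in; nothing more can be done
None
```

I handed the job in at 15.6 s; no verdict came back. By my measurements the bottle stands upright in the tray beside the vial, and the plate lies flat on the board about 1 mm past home, with both screws at the slot ends and the gripper clear.

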